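# Oil the hidden bearing under a jammed sliding panel

### The job

The glass sliding panel in the storage tier has jammed part-way and its hidden bearing wants oil: pick up the oak-handled brush, dip its bristle tip into the blue oil pot, then feed it bristles first and slanting down through the gap left by the panel until the whole brush is inside, below the tier's top. Finish while still holding the brush there, nearly level and still, with the bristle tip right up to the near face of the brass bearing under the glass (at most a light touch) and the brush clear of the panel and the tier all round. Do not knock the glass, and leave the pot upright and the other things where they stand.

Things in the scene. Friction and masses are not known exactly. Their poses are not given: they have to be found in the camera images.
- brush: Loose flat brush, 210 mm long, lying flat: oak handle (125 long, 18 wide, 15 thick; last 20 mm 14 x 13), brass ferrule (40, 20 wide, 15 thick), rigid black bristles (50, 18 wide, 11 thick). About 60 g, balanced near mid-length. Origin: mid-length on the underside; x to the bristle tip (+105 mm), z up; centre line at z = 7.5 mm. Grip its width on the oak, 30 to 50 mm behind mid-length.
- brush_tip (a point): Centre of the end of the bristles, at x = +105, z = 7.5 mm on the brush.
- brush_butt (a point): Centre of the butt end of the handle, at x = -105, z = 7.5 mm on the brush. Gripped at mid-length or further forward, the fingers would meet the panel's edge before the tip reaches the bearing.
- oil_pot: Small open round pot of blue ceramic, loose, 45 mm high, mouth 84 mm outside, about 76 inside, wall 4, 300 g; origin at the centre of its underside. The brush has to lean tip-down by 35 to 45 degrees to reach in over the rim. Dipped means: centre of the bristle end at least 8 mm below the rim.
- oil_pot_rim (a point): Centre of the pot's mouth, at rim height.
- tier: Fixed low stainless storage tier, 180 mm deep (x), 520 long (y), 120 high; origin at the centre of its underside. Its flat top has one opening, 124 mm wide (x -62 to +62), from y = -245 to +75 mm. The glass panel slides along y just beneath the top and covers the +y part of it, leaving a gap 145 to 170 mm long at the -y end. Top sheet 4 mm thick; the wall facing away from the robot is glazed.
- tier_floor (a point): Middle of the tier's dark floor, 8 mm above the island top (112 mm below the tier's top). Inside, the end wall by the gap is at tier y = -256 mm, the long walls at x = -86 and +86; along each runs an aluminium wheel track at 62 to 65 mm height, leaving 120 mm clear between them. Nothing is stored at y below +85 mm.
- panel: Jammed, fixed clear glass panel with an aluminium strip along its free edge, 150 mm wide (x), 330 long (y); axes parallel to the tier's. Origin: middle of the free edge, underside of the glass, 13 mm below the tier's top; it extends to +y, the gap is on its -y side. The strip reaches 1.5 mm below the origin. A steel axle with white wheels crosses below it at y = +100, 28 mm down.
- bearing: Fixed brass bearing block that carries the axle, screwed under the middle of the panel and seen through the glass: 26 mm wide (x), 26 long (y), hanging 44 mm down. Origin where it meets the glass, 100 mm in from the panel's free edge; axes parallel to the panel's.
- oil_point (a point): Point to be oiled: middle of the bearing's near (-y, gap side) face, 88 mm in from the panel's free edge, 28 mm below the glass, 41 mm below the tier's top. Right up to it means the tip within some 15 mm.
- cup: Bystander: black espresso cup, 64 mm wide, 60 high, on the closed part of the tier's top; origin at the centre of its underside.
- sugar_pot: Bystander: lidded white ceramic sugar pot, 72 mm wide, 83 high, on the closed part of the tier's top; origin at the centre of its underside.
- pitcher: Bystander: steel milk pitcher with handle, 84 mm wide, 100 high, on the island top left of the pot; origin at the centre of its underside.
- tamper: Bystander: tamper, steel foot 58 mm wide, pale oak handle, 90 high, on the island top left of the pot; origin at the centre of its underside.
- clip: Bystander: red plastic bag clip, 110 mm long, 18 high, lying on the island top; origin under its middle.
There are look-alikes about, which are no part of the job. There is more than one size of the brush; the job needs the largest.

How it is judged:
By the outcome, as a careful person would: the job done as asked, in the order asked, and still so for the second after the job is handed in, while the arm keeps its last pose, push and grip.
It also fails if it takes over 48 s, if anything falls off the work surface, if the arm or the gripper's body presses on something with over 40 N, if the wrist force passes 120 N, or if a joint passes its speed limit or range.

### The arm

A 6-joint arm with a two-finger parallel gripper is mounted at the origin on the work surface. World frame = base frame: x ahead of the robot, y to its left, z up, the work surface at z = 0. Lengths are in m, angles in rad, forces in N, time in s.
With the tool pointing down it reaches from about 0.275 to 0.85 m from the base axis. Payload 19 kg.
Tool frame: the origin (TCP) lies midway between the tips of the shut fingers; the grasp point (between the pads) lies r.hold_point_z behind it (r.hold_point_z is the distance from the TCP to the grasp point, in m); x points along the fingers, y is the direction in which the jaws open and shut, and the axes are right-handed (so a half turn about x gives the same grasp; the last joint's range is limited). The gripper opens to 85 mm and grips with 20 to 120 N. Pads are 22 mm wide; open, the fingers measure 114 mm over their backs; the gripper's body (76 mm by 85 mm) begins 54 mm behind the grasp point. The pads swing forward as they close: fully open they stand 13 mm farther back than shut.
Start: joints at [1.187, 0.15, 1.437, -0, 1.554, -0.134], TCP at [0.142, 0.557, 0.231] pointing down, gripper open.
Joint ranges: [-2.8, 2.8], [-0.68, 2.1], [0.12, 2.68], [-1.39, 4.53], [0.16, 2.79], [-2.81, 2.81]. Speed limits (rad/s): [1.89, 1.89, 2.22, 3.01, 3.01, 3.01].

### API

Orientations are given as a unit quaternion [x, y, z, w].
In Python, from cell import r, get_image, ticket gives the robot as it stands.
- The arm moves only by the tool carry_out, never from a script. Its argument "steps" is a list that holds one entry, the list of rows, each a list of 6 numbers: the shift along the tool's x, y, z in mm, then the turn, a rotation vector about the tool's x, y, z in rad. A call has 1 to 8 rows; each row is the pose to reach, as a shift and turn from the pose commanded when the call began, along the tool's axes at that moment; what a row does not reach only later rows make up. A row lasts 1/8 s, in which the tool goes at most 62.5 mm and 10.7 degrees, less where a joint would pass 70% of its speed; a pose out of reach is approached as far as the arm can. A call with a gripper value outside its range is refused whole. "gripper" is the closure, from 0 (fully open) to 1 (shut), set as the call begins (left out, the last holds). The fingers move at their own pace and stop on an object; "newtons" is the grip in N (left out, the last holds). Time passes only in rows, so rows that repeat a pose let the fingers close. It gives the time, the measured TCP pose, the force and the opening at its end, in the units of the state.
- r.sense(): the state, without advancing time (a new reading comes with each control period).
- get_image(name): name is "side" or "top"; returns a dict with "pixels" (480x640x3 uint8, blue, green, red), "depth" (480x640 float32, m along the optical axis (not along the pixel's ray), 0 where there is no reading), "fovy" (degrees; the focal length in pixels is half the picture's height over the tangent of half this angle, whatever the lens; pixels are square), "cx", "cy" (the principal point, pixels), "distortion" ([k1, k2, p1, p2, k3] as OpenCV has them; the pictures are not rectified), "rvec" (rotation vector, rad) and "tvec" (3), from world to camera coordinates, as OpenCV has them. Camera axes: x right, y down, z forward; pixel columns grow to the right and rows downward; lengths in m; the calibration is good to about 2 mm. A picture is of the moment at which its call begins.
- ticket.close_job(): hands the job in, once; it reports no verdict.
The state is a dict: "t": time; "joint_positions": joint angles; "qd": joint speeds; "joint_efforts": joint torques, N m; "position": TCP position; "eef_rot": TCP orientation; "ft_force": force on the tool from outside, world axes, zero at the start; "wrist_torque": the same for the moment, N m; "gripper_width": finger opening in m.
Only numpy, scipy, OpenCV 4.12 (cv2) and the standard library are available. Lean on these libraries where they do the work, as an engineer would, in place of code of your own. Each camera call takes 0.05 s, during which the arm holds its last target.

## Working session

There is one attempt and no reset: what is moved stays moved. The work goes in short steps, Python scripts to look and compute and a tool call to move; the robot and the scene stay as the last step left them, time stands still between calls to the robot, and variables do not carry over. Pictures are saved under pics/ and viewed, and the job is handed in when it is done.

Besides the shell and the picture viewer there is one more tool, called after "Call:" as name(argument=value, ...) on one line, values as JSON. carry_out: Moves the arm, as the interface text tells. Its arguments: {"type":"object","properties":{"steps":{"type":"array","items":{"type":"array","items":{"type":"array","items":{"type":"number"}}}},"gripper":{"type":"number"},"newtons":{"type":"number"}},"required":["steps"]}

```bash
ls; mkdir -p pics
cat > h.py <<'E'
import numpy as np, cv2, pickle
from scipy.spatial.transform import Rotation as R
def K(d):
    f=240/np.tan(np.radians(d['fovy']/2)); return np.array([[f,0,d['cx']],[0,f,d['cy']],[0,0,1]])
def snap(name,tag):
    from cell import get_image
    d=get_image(name); cv2.imwrite(f'pics/{tag}.png',d['pixels']); pickle.dump(d,open(f'{tag}.pkl','wb')); return d
def load(tag): return pickle.load(open(f'{tag}.pkl','rb'))
def ray(d,u,v):
    p=cv2.undistortPoints(np.array([[[u,v]]],float),K(d),np.array(d['distortion']))[0,0]
    Rm=cv2.Rodrigues(np.array(d['rvec'],float))[0]; t=np.array(d['tvec'],float).ravel()
    return -Rm.T@t, Rm.T@np.array([p[0],p[1],1.])
def atz(d,u,v,z):
    o,r=ray(d,u,v); return o+r*(z-o[2])/r[2]
def dep(d,u,v):
    o,r=ray(d,u,v); z=d['depth'][int(round(v)),int(round(u))]; return o+r*z
def proj(d,P):
    return cv2.projectPoints(np.array(P,float).reshape(-1,1,3),np.array(d['rvec'],float),np.array(d['tvec'],float),K(d),np.array(d['distortion']))[0][:,0]
def crop(tag,out,u0,v0,u1,v1,s):
    im=cv2.imread(f'pics/{tag}.png')[v0:v1,u0:u1]; cv2.imwrite(f'pics/{out}.png',cv2.resize(im,None,fx=s,fy=s,interpolation=cv2.INTER_CUBIC))
E
python3 - <<'E'
from h import *
from cell import r
for n in('side','top'):
    d=snap(n,n+'0'); print(n,d['fovy'],d['distortion'],ray(d,320,240))
print(r.sense(),r.hold_point_z)
E
```

```text
pics
side 46.85109597891839 [-0.03154207  0.          0.          0.          0.        ] (array([ 0.20172913, -1.05568211,  1.03599446]), array([ 0.20885825,  0.71492527, -0.66742792]))
top 54.333628038627744 [0.03669056 0.         0.         0.         0.        ] (array([ 0.33570011, -0.10944178,  1.23522328]), array([ 0.15380897, -0.00600474, -0.98819037]))
{'t': 0.1, 'joint_positions': array([ 1.18696210e+00,  1.50928757e-01,  1.43793409e+00,  1.26323453e-06,
        1.55380615e+00, -1.34018938e-01]), 'qd': array([-0.00123889, -0.0004054 , -0.00295251, -0.00128132,  0.000237  ,
       -0.00109689]), 'joint_efforts': array([ 4.53911402e-03, -7.14374614e+01, -5.71804297e+01, -2.12679429e-04,
        6.48706788e-03, -9.01191902e-05]), 'position': array([0.14210238, 0.55694207, 0.23075632]), 'eef_rot': array([ 0.0877258 ,  0.7016956 , -0.0884613 ,  0.70149987]), 'ft_force': array([ 0.33743307, -0.17687878,  0.31165107]), 'wrist_torque': array([ 0.01779049,  0.05775075, -0.01775161]), 'gripper_width': 0.0853197998044227} 0.0187
```

View pics/side0.png

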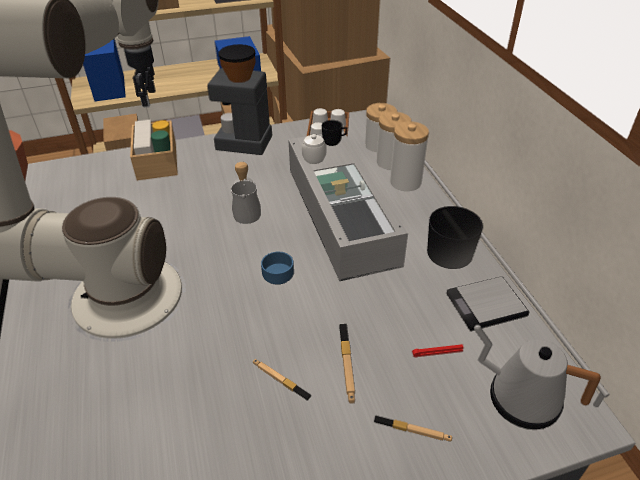

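View pics/top0.png

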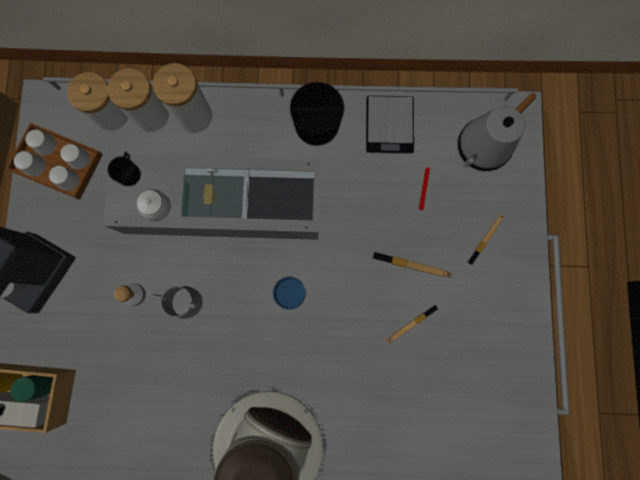

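Top view: three brushes, centred at about (412,265), (412,323) and (486,240). The first is clearly the longest, with its black tip at about (374,256) and its butt at (451,275). I'll measure all three and enlarge.

Run:
```python
from h import *
crop('top0','c1',360,200,520,350,5)
crop('top0','c2',90,150,340,320,3.2)
crop('side0','c3',230,310,470,450,3.3)
crop('side0','c4',250,100,430,290,3.2)
d=load('top0')
for a,b in(((374,256),(451,275)),((437,308),(389,341)),((470,263),(502,217))):
    A=atz(d,*a,.008);B=atz(d,*b,.008);print(A,B,np.linalg.norm(A-B))
```

```text
[ 0.48752595 -0.26030235  0.008     ] [ 0.4426436  -0.46117396  0.008     ] 0.20582475924186144
[ 0.35629362 -0.4234011   0.008     ] [ 0.26933649 -0.29961295  0.008     ] 0.15127805207748368
[ 0.47544531 -0.5112006   0.008     ] [ 0.60043216 -0.59836675  0.008     ] 0.15237995737467855
```

View pics/c1.png

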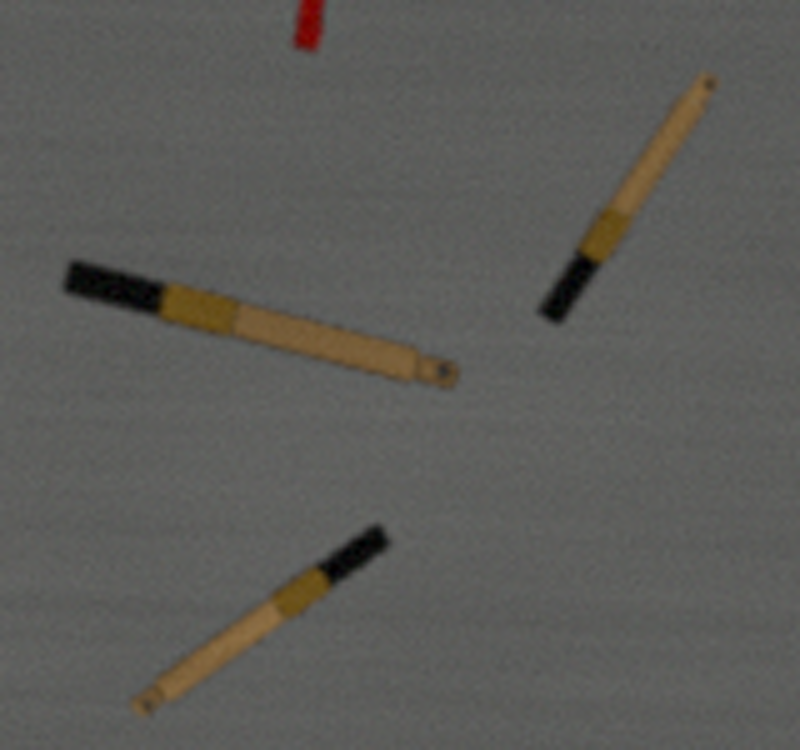

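View pics/c2.png

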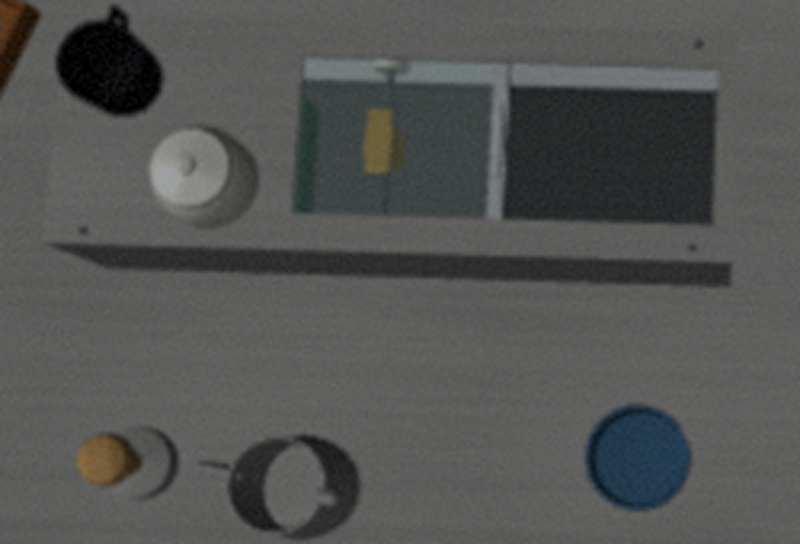

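View pics/c3.png

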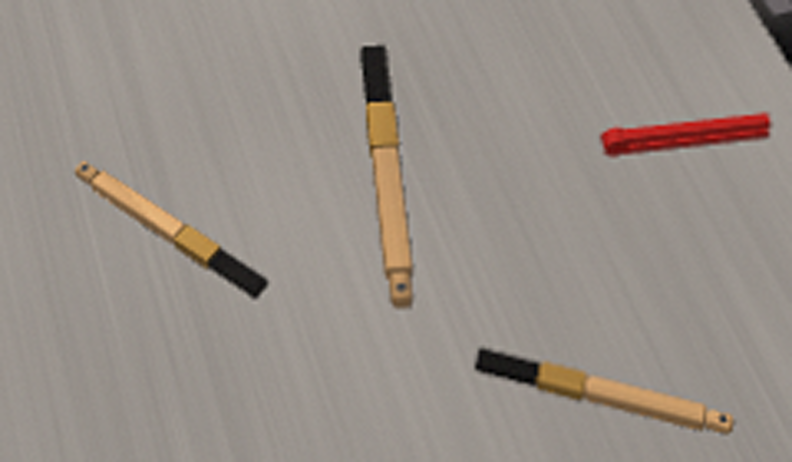

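View pics/c4.png

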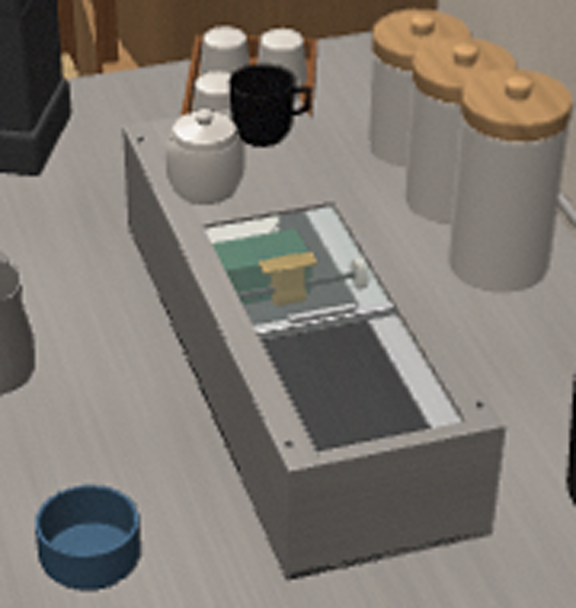

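```bash
cat > m.py <<'E'
from h import *
t=load('top0'); s=load('side0')
T=lambda x,y:(90+(x+.5)/3.2-.5,150+(y+.5)/3.2-.5)
S=lambda x,y:(250+(x+.5)/3.2-.5,100+(y+.5)/3.2-.5)
C1=lambda x,y:(360+(x+.5)/5-.5,200+(y+.5)/5-.5)
C3=lambda x,y:(230+(x+.5)/3.3-.5,310+(y+.5)/3.3-.5)
if __name__=='__main__':
    np.set_printoptions(precision=4,suppress=True)
    print('open top');
    for p in((305,57),(720,72),(712,224),(293,212),(45,243),(732,262)): print(atz(t,*T(*p),.12))
    print('open side')
    for p in((205,226),(335,204),(463,421),(316,450),(288,467),(503,428),(125,128)): print(atz(s,*S(*p),.12))
    print('strip top z .107', [atz(t,*T(*p),.107) for p in((505,65),(494,218))])
    print('strip side', [atz(s,*S(*p),.107) for p in((268,335),(395,308))])
    print('pot rim top', atz(t,*T(638,457),.045),'side', atz(s,*S(89,524),.045))
    for n,a,b in(('top',(72,277),(457,374)),): 
        A=atz(t,*C1(*a),.0075);B=atz(t,*C1(*b),.0075);print(A,B,(A+B)/2,np.linalg.norm(A-B))
    A=atz(s,*C3(373,46),.013);B=atz(s,*C3(401,303),.0075);print(A,B,(A+B)/2,np.linalg.norm(A-B))
E
python3 m.py
```

```text
open top
[0.6821 0.221  0.12  ]
[ 0.6783 -0.0991  0.12  ]
[ 0.5588 -0.096   0.12  ]
[0.5601 0.2221 0.12  ]
[0.5315 0.4063 0.12  ]
[ 0.5299 -0.1119  0.12  ]
open side
[0.5577 0.2191 0.12  ]
[0.6811 0.2175 0.12  ]
[ 0.677  -0.0983  0.12  ]
[ 0.5552 -0.0964  0.12  ]
[ 0.5285 -0.1085  0.12  ]
[ 0.7038 -0.1154  0.12  ]
[0.5299 0.4014 0.12  ]
strip top z .107 [array([0.6838, 0.0689, 0.107 ]), array([0.562 , 0.0718, 0.107 ])]
strip side [array([0.5687, 0.0671, 0.107 ]), array([0.6846, 0.0705, 0.107 ])]
pot rim top [ 0.3847 -0.0414  0.045 ] side [ 0.3819 -0.0479  0.045 ]
[ 0.4902 -0.2603  0.0075] [ 0.4443 -0.4614  0.0075] [ 0.4673 -0.3608  0.0075] 0.206194350097413
[ 0.4878 -0.2604  0.013 ] [ 0.4396 -0.4617  0.0075] [ 0.4637 -0.361   0.0102] 0.20704127288152854
```

Run:
```python
from h import *
from cell import r
crop('top0','d1',170,155,330,240,5)
crop('side0','d2',305,155,410,255,6)
s=r.sense(); M=R.from_quat(s['eef_rot']).as_matrix(); print(M.round(3))
```

```text
[[-0.     0.247  0.969]
 [-0.001  0.969 -0.247]
 [-1.    -0.001 -0.   ]]
```

View pics/d1.png

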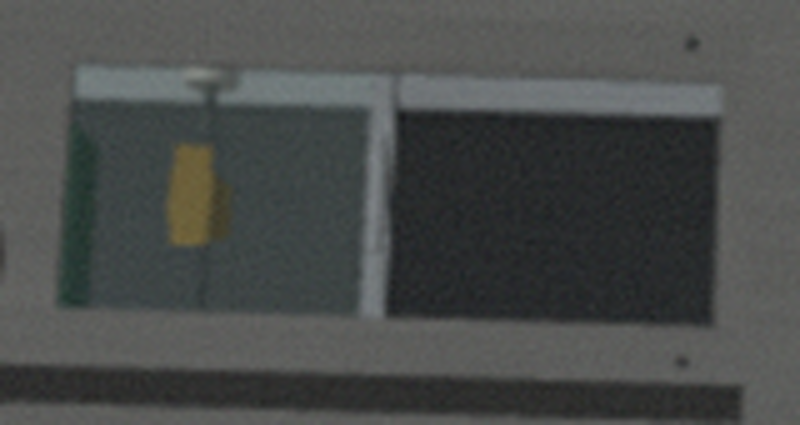

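View pics/d2.png

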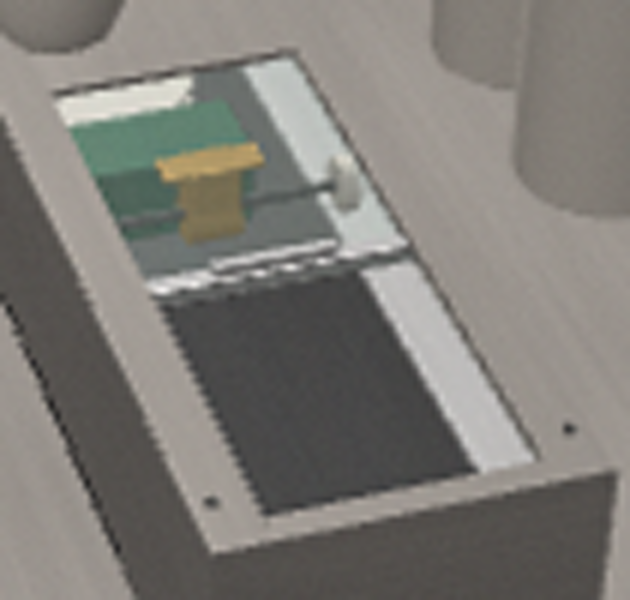

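```bash
cat > fit.py <<'E'
from m import *
from scipy.optimize import least_squares
D1=lambda x,y:(170+(x+.5)/5-.5,155+(y+.5)/5-.5)
D2=lambda x,y:(305+(x+.5)/6-.5,155+(y+.5)/6-.5)
tp=[((75,65),(62,75)),((722,87),(62,-245)),((714,325),(-62,-245)),((58,306),(-62,75))]
sp=[((53,92),(-62,75)),((293,50),(62,75)),((540,462),(62,-245)),((262,517),(-62,-245)),((212,552),(-90,-260)),((614,473),(90,-260))]
def W(p,l,z):
    c,s=np.cos(p[2]),np.sin(p[2]); x,y=l[0]/1e3,l[1]/1e3
    return [p[0]+c*x-s*y,p[1]+s*x+c*y,z]
def res(p,use=(1,1)):
    e=[]
    if use[0]: e+=[proj(t,W(p,l,.12))[0]-D1(*q) for q,l in tp]
    if use[1]: e+=[proj(s,W(p,l,.12))[0]-D2(*q) for q,l in sp]
    return np.ravel(e)
if __name__=='__main__':
    np.set_printoptions(precision=4,suppress=True)
    for u in((1,0),(0,1),(1,1)):
        f=least_squares(res,[.62,.147,0],args=(u,)); print(u,f.x,np.abs(f.fun).max(),f.fun.round(1))
    p=f.x; c,sn=np.cos(p[2]),np.sin(p[2])
    def loc(P): d=P[:2]-p[:2]; return np.array([c*d[0]+sn*d[1],-sn*d[0]+c*d[1]])*1e3
    for q in((397,100),(386,318)): print('strip top',loc(atz(t,*D1(*q),.1055)),loc(atz(t,*D1(*q),.112)))
    for q in((165,310),(412,258)): print('strip side',loc(atz(s,*D2(*q),.1055)),loc(atz(s,*D2(*q),.112)))
    for q in((231,185),(229,240)): print('bear top nearbottom',loc(atz(t,*D1(*q),.063)))
    for q in((188,242),(241,230)): print('bear side nearbottom',loc(atz(s,*D2(*q),.063)))
E
python3 fit.py
```

```text
(1, 0) [ 0.6206  0.1475 -0.0067] 0.8929649638599813 [-0.  -0.5  0.2 -0.9  0.2  0.8 -0.3  0.5]
(0, 1) [ 0.6179  0.1462 -0.0077] 0.6729247787886834 [-0.4 -0.1  0.4 -0.1  0.2 -0.2 -0.1  0.1 -0.7  0.4  0.5 -0.4]
(1, 1) [ 0.6194  0.1472 -0.0089] 1.537223882273139 [ 0.1 -0.1  0.4 -0.2  0.2  1.5 -0.3  1.   0.1 -0.3  0.8 -0.3  0.6 -0.5
  0.2 -0.2 -0.4  0.1  0.8 -0.7]
strip top [ 53.7335 -81.9568] [ 51.8054 -82.9763]
strip top [-57.243  -82.5807] [-58.5325 -83.5967]
strip side [-55.2751 -85.6042] [-57.7314 -93.4347]
strip side [ 64.4783 -81.5821] [ 61.1855 -89.4407]
bear top nearbottom [18.1979  7.6205]
bear top nearbottom [-10.803    6.7653]
bear side nearbottom [-13.0665  12.7639]
bear side nearbottom [14.3855 14.5086]
```

```bash
cat > g.py <<'E'
from h import *
from cell import r
def rot(az,tilt):
    """az: brush azimuth deg; tilt: deg, body leaning toward butt (+)"""
    a=np.radians(az);b=np.array([np.cos(a),np.sin(a),0]);t=np.radians(tilt)
    x=np.cos(t)*np.array([0,0,-1])+np.sin(t)*b; y=np.array([np.sin(a),-np.cos(a),0]); return np.c_[x,y,np.cross(x,y)]
def go(pos,M):
    s=r.sense(); M0=R.from_quat(s['eef_rot']).as_matrix()
    d=M0.T@(np.array(pos)-s['position'])*1e3; v=R.from_matrix(M0.T@M).as_rotvec()
    print('t',round(s['t'],2),'shift',d.round(1),'rv',v.round(4),'rows',max(np.linalg.norm(d)/62.5,np.degrees(np.linalg.norm(v))/10.7).round(1))
    return d,v
E
python3 -c "
from g import *
go([.40,.1,.25],rot(90,0)); go([.456,-.40,.12],rot(76.9,10))"
```

```text
t 0.1 shift [ -18.9 -379.   362.9] rv [1.321e+00 6.000e-04 1.000e-03] rows 8.4
t 0.1 shift [ 111.6 -849.5  540.7] rv [1.5453 0.1388 0.1362] rows 16.2
```

Call:
carry_out(steps=[[[-19,-379,363,1.32,0,0],[-19,-379,363,1.32,0,0],[-19,-379,363,1.32,0,0],[-19,-379,363,1.32,0,0],[-19,-379,363,1.32,0,0],[-19,-379,363,1.32,0,0],[-19,-379,363,1.32,0,0],[-19,-379,363,1.32,0,0]]], gripper=0.3, newtons=60)

```text
t: 1.1
position: [0.3883, 0.1201, 0.2495]
eef_rot: [0.501, 0.499, -0.5, 0.499]
ft_force: [0.9, 0.7, -0.0]
gripper_width: 0.0598
```

```bash
python3 -c "
from g import *
print(r.sense()['position'],r.sense()['gripper_width'])
go([.456,-.40,.08],rot(76.9,10))"
```

```text
[0.3882975  0.12006184 0.24951684] 0.05983509832085796
t 1.1 shift [169.5  68.9 519.9] rv [0.2257 0.1737 0.0193] rows 8.8
```

Call:
carry_out(steps=[[[169,69,520,0.226,0.174,0.019],[169,69,520,0.226,0.174,0.019],[169,69,520,0.226,0.174,0.019],[169,69,520,0.226,0.174,0.019],[169,69,520,0.226,0.174,0.019],[169,69,520,0.226,0.174,0.019],[169,69,520,0.226,0.174,0.019],[169,69,520,0.226,0.174,0.019]]])

```text
t: 2.1
position: [0.4463, -0.3167, 0.1064]
eef_rot: [0.599, 0.477, -0.503, 0.4]
ft_force: [1.0, 0.4, 1.0]
gripper_width: 0.0597
```

```bash
python3 -c "
from g import *
print(r.sense()['position'],r.sense()['qd'].round(2))
go([.456,-.40,.05],rot(76.9,10))"
```

```text
[ 0.44628571 -0.31668524  0.10644774] [-0.51  0.81 -0.63 -0.05 -0.11 -0.52]
t 2.1 shift [41.8 28.2 87.6] rv [ 0.0025 -0.0002  0.0014] rows 1.6
```

Call:
carry_out(steps=[[[40,26,80,0,0,0],[40,26,80,0,0,0],[40,26,80,0,0,0],[40,26,80,0,0,0]]])

```text
t: 2.6
position: [0.4557, -0.39, 0.0543]
eef_rot: [0.599, 0.478, -0.503, 0.4]
ft_force: [-0.2, -0.3, 0.4]
gripper_width: 0.0598
```

Run:
```python
from g import *
print(r.sense()['position'],r.sense()['qd'].round(2))
go([.456,-.40,.004],rot(76.9,10))
d=snap('side','s1'); crop('s1','s1c',260,250,460,410,4)
d=snap('top','t1'); crop('t1','t1c',340,200,500,320,5)
```

```text
[ 0.45571966 -0.39001055  0.05426933] [ 0.01 -0.02  0.    0.   -0.   -0.  ]
t 2.6 shift [47.8  2.6 18.3] rv [ 0.0031 -0.0003  0.0015] rows 0.8
```

View pics/s1c.png

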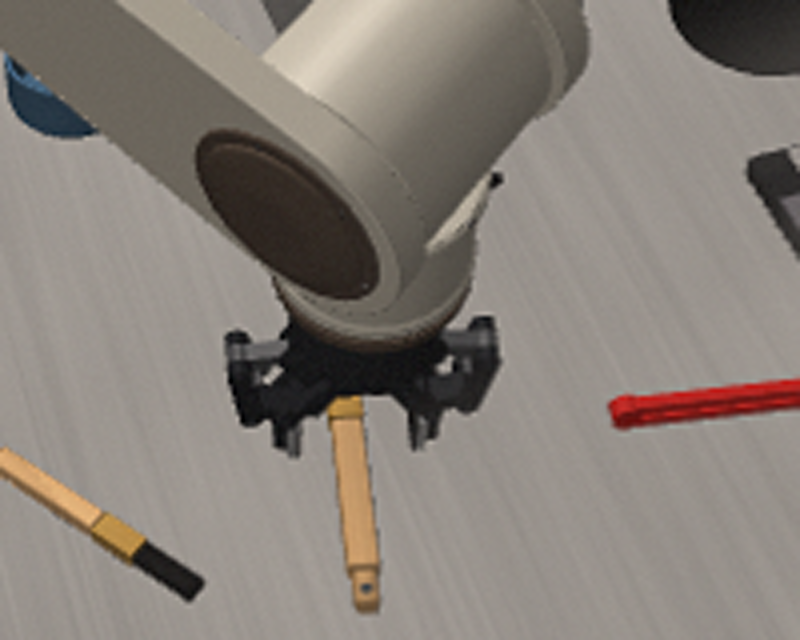

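View pics/t1c.png

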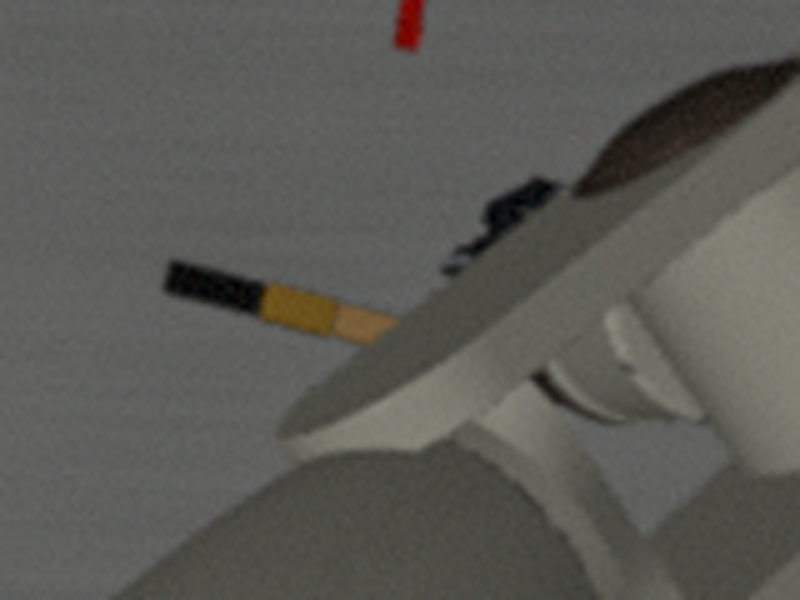

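The fingers straddle the large brush's oak (side crop: finger tips at 290 and 420, handle between at 352). Descending.

Call:
carry_out(steps=[[[20,2.5,14,0,0,0],[38,2.5,18,0,0,0],[48,2.5,18,0.003,0,0.001],[48,2.5,18,0.003,0,0.001]]])

```text
t: 3.2
position: [0.4557, -0.3995, 0.0026]
eef_rot: [0.6, 0.477, -0.503, 0.399]
ft_force: [0.7, 1.1, -0.1]
gripper_width: 0.0599
```

Call:
carry_out(steps=[[[0,0,0,0,0,0],[0,0,0,0,0,0],[0,0,0,0,0,0],[0,0,0,0,0,0],[0,0,0,0,0,0],[0,0,0,0,0,0]]], gripper=1.0, newtons=60)

```text
t: 3.95
position: [0.4563, -0.4005, 0.0044]
eef_rot: [0.6, 0.476, -0.503, 0.4]
ft_force: [-1.7, 0.3, 5.0]
gripper_width: 0.0161
```

Run:
```python
from g import *
print(r.sense()['position'],r.sense()['gripper_width'])
go([.456,-.40,.10],rot(76.9,10))
```

```text
[ 0.45628549 -0.40053722  0.00444911] 0.016137083108002524
t 3.95 shift [-94.   -0.3 -17. ] rv [ 0.0001  0.0007 -0.0007] rows 1.5
```

Call:
carry_out(steps=[[[-10,0,-2,0,0,0],[-40,0,-7,0,0,0],[-80,0,-14,0,0,0],[-110,0,-19,0,0,0],[-110,0,-19,0,0,0],[-110,0,-19,0,0,0]]])

```text
t: 4.7
position: [0.4558, -0.4004, 0.115]
eef_rot: [0.6, 0.477, -0.504, 0.399]
ft_force: [0.1, -0.3, -1.3]
gripper_width: 0.0161
```

Run:
```python
from g import *
print(r.sense()['position'],r.sense()['gripper_width'])
d=snap('side','s2'); crop('s2','s2c',260,210,460,370,4)
d=snap('top','t2'); crop('t2','t2c',340,200,500,320,5)
```

```text
[ 0.45575238 -0.40037687  0.11500358] 0.016107490680502157
```

View pics/s2c.png

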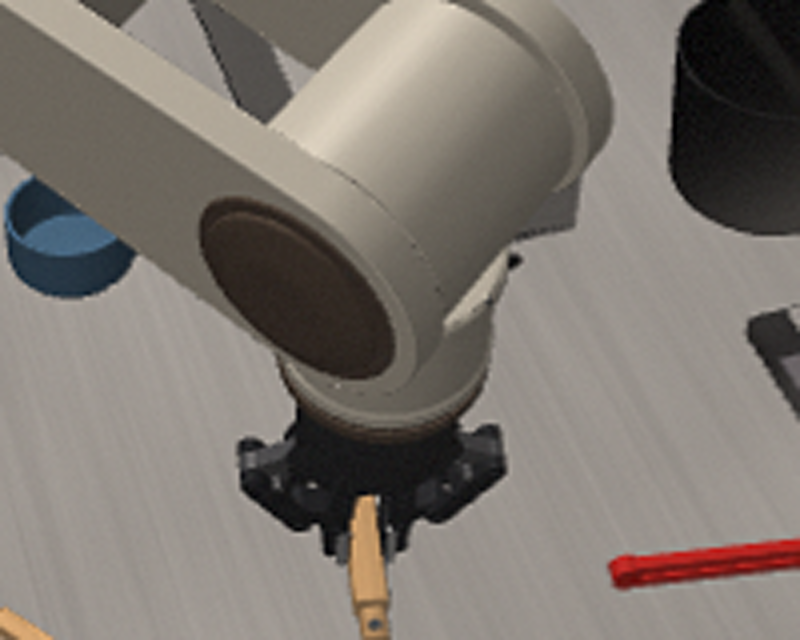

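View pics/t2c.png

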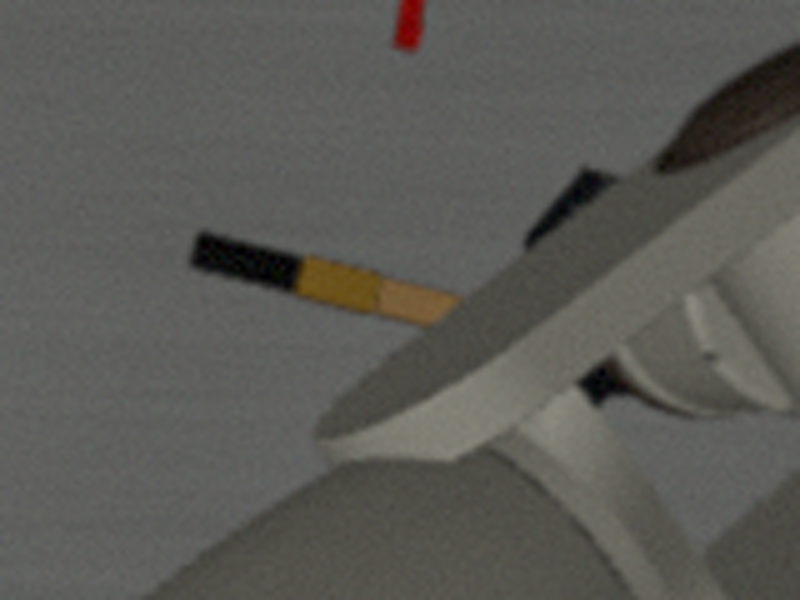

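Run:
```python
from g import *
np.set_printoptions(precision=4,suppress=True)
d=load('t2')
for q in((197,249),(215,253),(240,260),(270,267),(330,284),(360,290),(410,303)):
    u,v=340+(q[0]+.5)/5-.5,200+(q[1]+.5)/5-.5
    print(dep(d,u,v), np.median(d['depth'][int(v)-1:int(v)+2,int(u)-1:int(u)+2]))
d0=load('top0')
for q in((72,277),(100,283),(150,295),(200,308),(300,333)):
    u,v=360+(q[0]+.5)/5-.5,200+(q[1]+.5)/5-.5; print('0',dep(d0,u,v))
p=np.array([[.4893,-.2587,.118]])
print(proj(d,p), proj(d0,p-[0,0,.1105]))
s=load('s2'); b=np.array([.4655-.0238,-.361-.1023,.118]); print(proj(s,b))
```

```text
[ 0.4896 -0.2581  0.1224] 1.1239656
[ 0.4878 -0.2666  0.1231] 1.1233311
[ 0.4849 -0.2788  0.1216] 1.1218461
[ 0.4816 -0.2928  0.1239] 1.1201392
[ 0.4741 -0.3212  0.1245] 1.1169765
[ 0.4713 -0.3351  0.1262] 1.1173109
[ 0.4659 -0.359   0.1245] 1.1169934
0 [ 0.4896 -0.2597  0.0128]
0 [ 0.4866 -0.2742  0.0142]
0 [ 0.4813 -0.3009  0.0109]
0 [ 0.4751 -0.327   0.0113]
0 [ 0.4627 -0.3779  0.0166]
[[378.9978 249.7761]] [[373.372  255.3401]]
[[354.1182 371.2922]]
```

```bash
cat >> g.py <<'E'
M0=rot(76.9,10); b0=np.array([np.cos(np.radians(76.9)),np.sin(np.radians(76.9)),0])
OFF=M0.T@(.1456*b0+np.array([0,0,.003]))
def pose(tip,az,th):
    M=rot(az,10-th); return np.array(tip)-M@OFF, M
def now():
    s=r.sense(); M=R.from_quat(s['eef_rot']).as_matrix(); tip=s['position']+M@OFF
    bd=M@M0.T@b0; print('tip',tip.round(4),'butt',(tip-.21*bd).round(4),'pitch down',np.degrees(np.arcsin(-bd[2])).round(2),'az',np.degrees(np.arctan2(bd[1],bd[0])).round(2),'F',s['ft_force'].round(1),'qd',np.abs(s['qd']).max().round(3),'t',round(s['t'],2))
E
python3 - <<'E'
from g import *
now(); go(*pose([.3835,-.106,.087],90,40))
E
```

```text
tip [ 0.4887 -0.2584  0.1175] butt [ 0.4411 -0.463   0.1173] pitch down -0.06 az 76.9 F [-0.1  0.3 -2.3] qd 0.004 t 4.8
t 4.8 shift [ -34.9 -111.3 -168.4] rv [-0.2296 -0.6962  0.0419] rows 3.9
```

Call:
carry_out(steps=[[[-12,-28,-38,-0.04,-0.12,0.01],[-23,-56,-80,-0.08,-0.23,0.01],[-30,-84,-124,-0.12,-0.36,0.02],[-34,-100,-150,-0.16,-0.48,0.03],[-35,-111,-168,-0.2,-0.6,0.04],[-35,-111,-168,-0.23,-0.696,0.042],[-35,-111,-168,-0.23,-0.696,0.042],[-35,-111,-168,-0.23,-0.696,0.042]]])

```text
t: 5.8
position: [0.384, -0.2203, 0.1787]
eef_rot: [0.354, 0.354, -0.612, 0.612]
ft_force: [0.4, 0.4, -0.1]
gripper_width: 0.0164
```

Run:
```python
from g import *
now(); go(*pose([.3835,-.035,.027],90,40))
d=snap('side','s3'); crop('s3','s3c',200,170,400,330,4)
d=snap('top','t3'); crop('t3','t3c',240,220,440,340,4)
```

```text
tip [ 0.3841 -0.1067  0.0875] butt [ 0.384  -0.2677  0.2223] pitch down 39.93 az 89.96 F [ 0.4  0.4 -0.1] qd 0.015 t 5.8
t 5.8 shift [ 16.5  -0.6 -92.3] rv [-0.0004 -0.0012 -0.0004] rows 1.5
```

View pics/s3c.png

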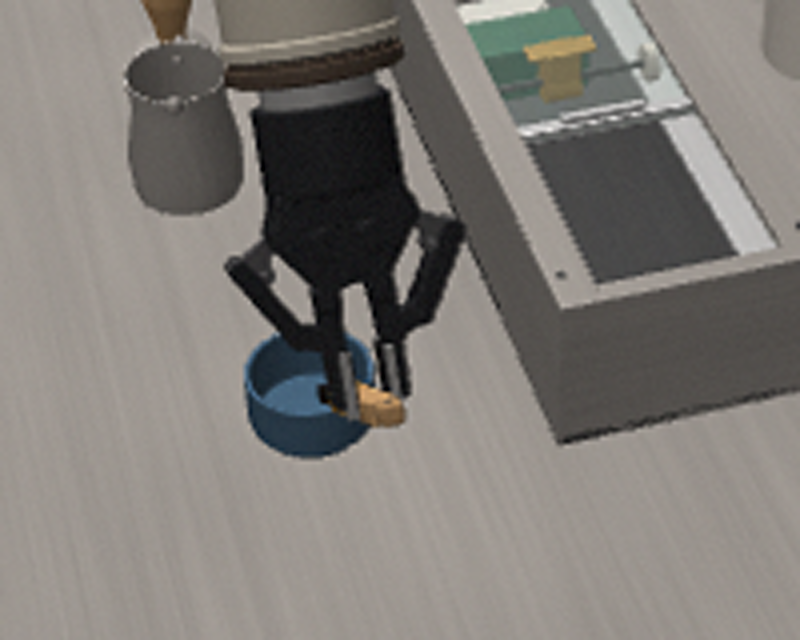

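View pics/t3c.png

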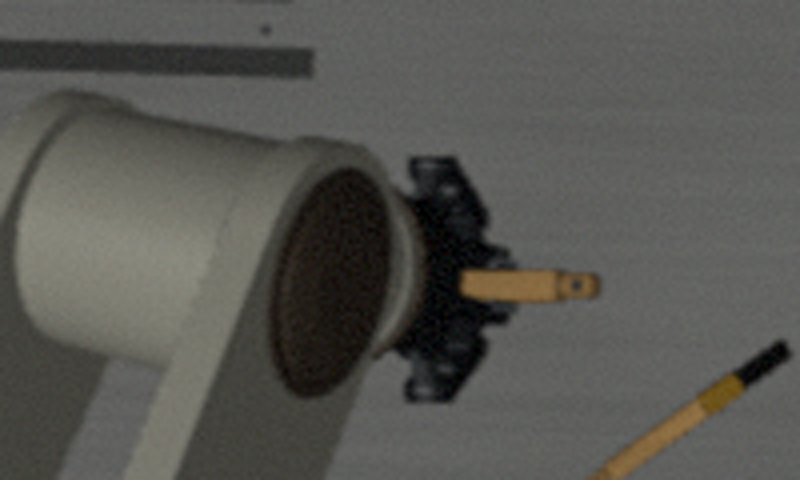

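Run:
```python
from g import *
s=load('s3');t=load('t3')
print(atz(s,277.7,262.5,.045)); print(proj(t,[.384,-.2677,.2223]),240+600.5/4-.5,220+286.5/4-.5)
for c in ((.3847,-.0414),(.382,-.048)):
    a=np.linspace(0,2*np.pi,60); P=np.c_[c[0]+.042*np.cos(a),c[1]+.042*np.sin(a),a*0+.045]
    q=proj(s,P); print((q.min(0)-[200,170])*4,(q.max(0)-[200,170])*4)
t0=load('top0'); q=t0['pixels'].astype(int); m=((q[...,0]>q[...,2]+25)).astype(np.uint8); m[:270]=0; m[:,:265]=0;m[:,315:]=0;m[315:]=0
ys,xs=np.nonzero(m); print(xs.min(),xs.max(),ys.min(),ys.max(),atz(t0,xs.mean(),ys.mean(),.03))
```

```text
[ 0.38329255 -0.04481669  0.045     ]
[[389.54789679 291.96585145]] 389.625 291.125
[246.24201903 321.48920856] [377.01283759 412.45428755]
[244.30604448 328.88523841] [375.56229713 420.52263337]
273 304 277 308 [ 0.38486565 -0.04011239  0.03      ]
```

Call:
carry_out(steps=[[[5,0,-30,0,0,0],[11,0,-60,0,0,0],[15,0,-82,0,0,0],[16.5,0,-92,0,0,0],[16.5,0,-92,0,0,0],[16.5,0,-92,0,0,0]]])

```text
t: 6.65
position: [0.3843, -0.1495, 0.1192]
eef_rot: [0.354, 0.353, -0.612, 0.613]
ft_force: [0.3, -0.1, -0.9]
gripper_width: 0.0157
```

Run:
```python
from g import *
now(); go(*pose([.3835,-.13,.107],90,40))
d=snap('side','s4'); crop('s4','s4c',220,190,350,300,6)
```

```text
tip [ 0.3844 -0.0361  0.0277] butt [ 0.3842 -0.1968  0.1629] pitch down 40.06 az 89.91 F [ 0.3 -0.1 -0.9] qd 0.004 t 6.65
t 6.65 shift [-21.4  -0.6 121. ] rv [-0.001   0.0011 -0.0013] rows 2.0
```

View pics/s4c.png

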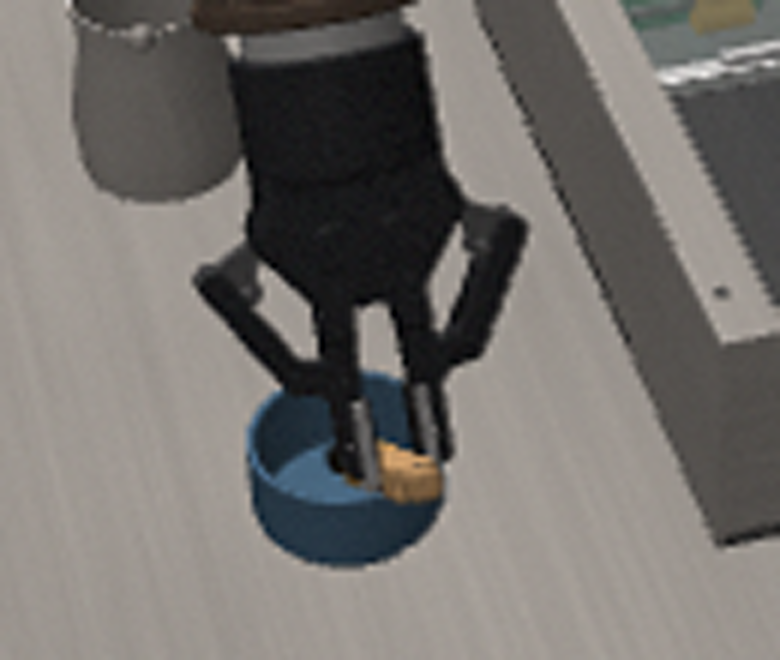

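Run:
```python
from g import *
go(*pose([.3835,-.193,.16],90,40))
```

```text
t 6.7 shift [-35.7  -0.5 202.1] rv [-0.0012  0.0012 -0.0013] rows 3.3
```

Call:
carry_out(steps=[[[-7,0,40,0,0,0],[-17,0,96,0,0,0],[-26,0,150,0,0,0],[-36,0,202,0,0,0],[-36,0,202,0,0,0]]])

```text
t: 7.32
position: [0.3837, -0.3086, 0.254]
eef_rot: [-0.354, -0.35, 0.613, -0.613]
ft_force: [-0.3, 0.7, -1.6]
gripper_width: 0.016
```

```bash
cat >> g.py <<'E'
TP=(.6194,.1472,-.0089)
def W(x,y,z):
    c,s=np.cos(TP[2]),np.sin(TP[2]); x/=1e3;y/=1e3
    return [TP[0]+c*x-s*y,TP[1]+s*x+c*y,z]
E
python3 - <<'E'
from g import *
now(); print(W(0,-245,.16)); go(*pose(W(0,-250,.16),89.5,27))
E
```

```text
tip [ 0.3845 -0.1955  0.1623] butt [ 0.3834 -0.3558  0.2979] pitch down 40.22 az 89.61 F [-0.3  0.7 -1.6] qd 0.08 t 7.33
[np.float64(0.6172195287861201), np.float64(-0.09779029683904919), 0.16]
t 7.33 shift [-10.7 231.9 -81.1] rv [ 0.0034  0.2307 -0.0063] rows 3.9
```

Call:
carry_out(steps=[[[-3,55,-19,0,0.06,0],[-6,110,-38,0,0.12,0],[-9,170,-58,0.002,0.18,-0.003],[-11,232,-81,0.003,0.23,-0.006],[-11,232,-81,0.003,0.23,-0.006],[-11,232,-81,0.003,0.23,-0.006],[-11,232,-81,0.003,0.23,-0.006]]])

```text
t: 8.2
position: [0.615, -0.2301, 0.2208]
eef_rot: [-0.421, -0.421, 0.57, -0.566]
ft_force: [-0.6, -0.7, 0.0]
gripper_width: 0.0162
```

Run:
```python
from g import *
now(); go(*pose(W(0,-245,.149),89.5,27))
d=snap('side','s5'); crop('s5','s5c',260,110,460,270,4)
d=snap('top','t5'); crop('t5','t5c',170,140,370,290,4)
```

```text
tip [ 0.6155 -0.0989  0.1576] butt [ 0.6148 -0.2862  0.2526] pitch down 26.91 az 89.79 F [-0.6 -0.7  0. ] qd 0.007 t 8.2
t 8.2 shift [ 7.7  1.1 -3.6] rv [ 0.0042 -0.0015  0.0016] rows 0.1
```

View pics/s5c.png

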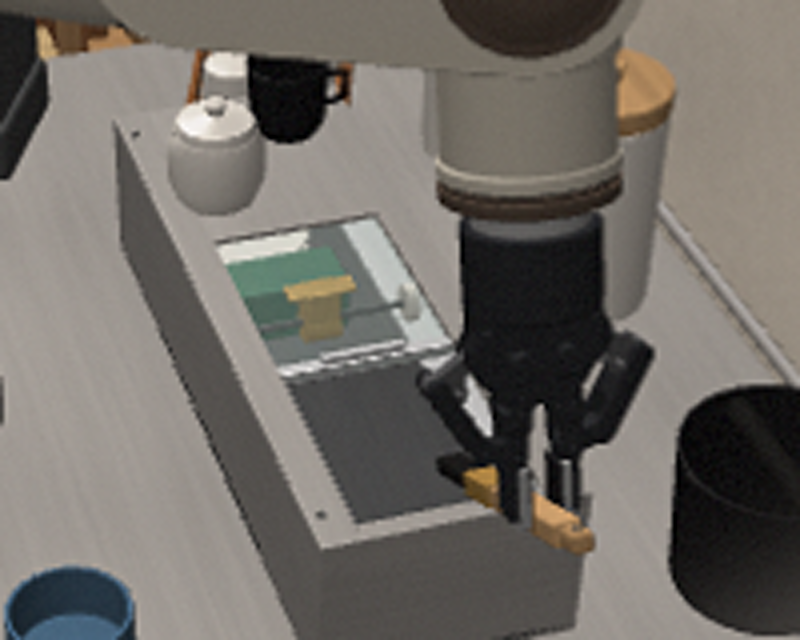

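View pics/t5c.png

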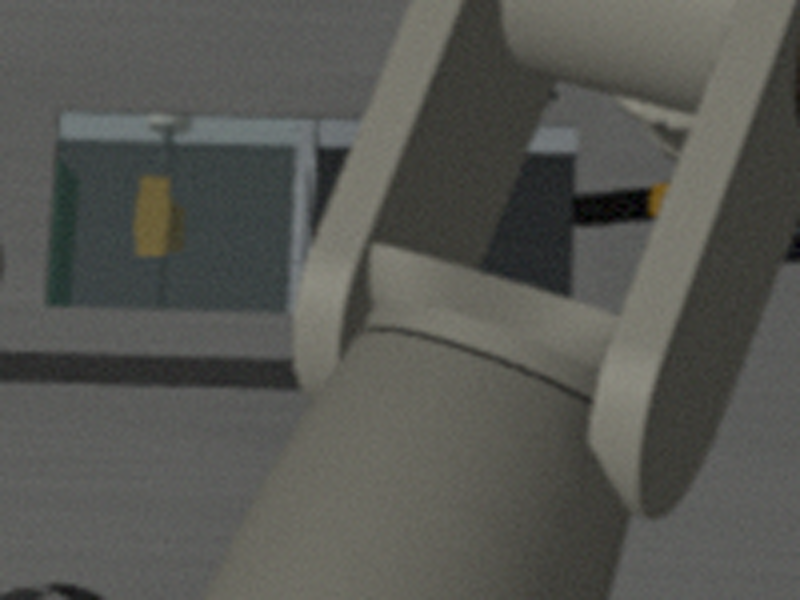

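Run:
```python
from g import *
s=load('s5');t=load('t5')
tip=np.array([.6155,-.0989,.1576]); print((proj(s,tip)-[260,110])*4,(proj(t,tip)-[170,140])*4)
for n,q in(('A',(-56,.05)),('B',(-30,.03)),('C',(-6,.027))): 
    pass
for tip in (W(0,-150,.1006),W(0,-78,.0638),W(0,-6,.027)): go(*pose(tip,89.5,27))
```

```text
[[449.60884644 458.63320292]] [[575.54541108 212.2759436 ]]
t 8.3 shift [  26.6    1.4 -108.8] rv [ 0.004  -0.0014  0.0011] rows 1.8
t 8.3 shift [  40.8    1.7 -188.3] rv [ 0.004  -0.0014  0.0011] rows 3.1
t 8.3 shift [  55.1    2.1 -267.9] rv [ 0.004  -0.0014  0.0011] rows 4.4
```

Call:
carry_out(steps=[[[8,1,-4,0.004,-0.001,0.001],[16,1,-50,0.004,-0.001,0.001],[24,1.5,-95,0.004,-0.001,0.001],[33,1.5,-144,0.004,-0.001,0.001],[41,1.5,-188,0.004,-0.001,0.001],[41,1.5,-188,0.004,-0.001,0.001],[41,1.5,-188,0.004,-0.001,0.001]]])

```text
t: 9.18
position: [0.6179, -0.0622, 0.1264]
eef_rot: [-0.422, -0.419, 0.571, -0.566]
ft_force: [-0.2, -0.8, -0.6]
gripper_width: 0.0163
```

Run:
```python
from g import *
now(); print(W(0,-78,.0638))
go(*pose(W(0,-6,.027),89.5,27))
d=snap('side','s6'); crop('s6','s6c',290,130,420,240,6)
```

```text
tip [0.6189 0.0689 0.0631] butt [ 0.6174 -0.1183  0.1583] pitch down 26.96 az 89.56 F [-0.2 -0.8 -0.6] qd 0.019 t 9.18
[np.float64(0.6187058091645606), np.float64(0.06920308916960882), 0.0638]
t 9.18 shift [ 13.3  -0.2 -79.7] rv [ 0.0009 -0.0008  0.0007] rows 1.3
```

View pics/s6c.png

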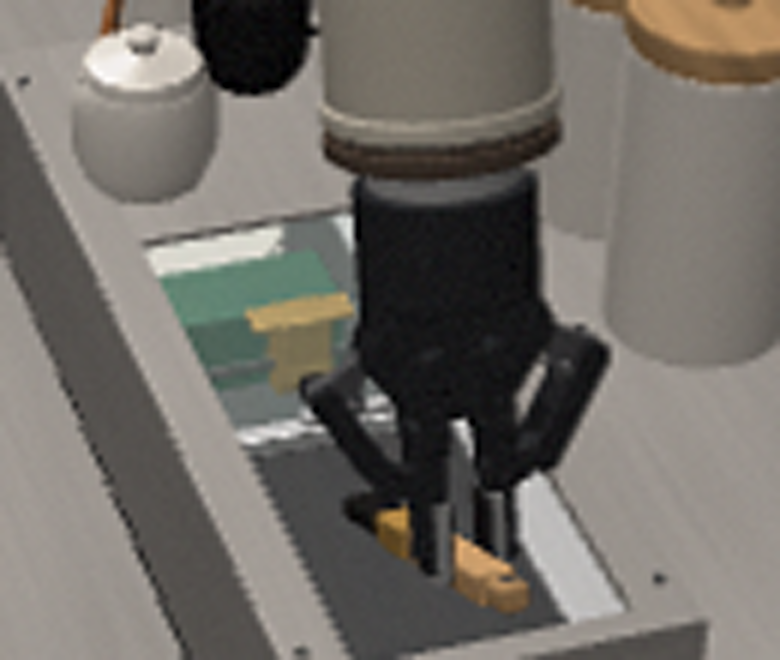

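Call:
carry_out(steps=[[[4,0,-25,0,0,0],[9,0,-52,0,0,0],[12,0,-74,0,0,0],[13,0,-80,0,0,0],[13,0,-80,0,0,0]]])

```text
t: 9.85
position: [0.6186, 0.0105, 0.0907]
eef_rot: [-0.422, -0.419, 0.571, -0.566]
ft_force: [0.6, -0.1, -1.1]
gripper_width: 0.0161
```

Run:
```python
from g import *
now(); print(W(0,-6,.027),'edge',W(0,-245,.12),'strip',W(0,-83,.1055),'face',W(0,5,.079))
for tip,th in ((W(0,-8,.04),20),(W(0,-8,.055),12),(W(0,-8,.072),4)): print(pose(tip,89.5,th)[0]);go(*pose(tip,89.5,th))
d=snap('side','s7'); crop('s7','s7c',290,130,420,240,6)
d=snap('top','t7'); crop('t7','t7c',170,140,370,290,4)
```

```text
tip [0.6196 0.1417 0.0274] butt [ 0.6182 -0.0455  0.1226] pitch down 26.95 az 89.57 F [ 0.6 -0.1 -1.1] qd 0.011 t 9.85
[np.float64(0.6193466007049662), np.float64(0.14120023762843145), 0.027] edge [np.float64(0.6172195287861201), np.float64(-0.09779029683904919), 0.12] strip [np.float64(0.6186613097520325), np.float64(0.06420328719330169), 0.1055] face [np.float64(0.6194444994125281), np.float64(0.15219980197630711), 0.079]
[0.61812589 0.00136026 0.08697906]
t 9.85 shift [ 6.3 -0.4  7.7] rv [0.0009 0.1213 0.0009] rows 0.6
[ 0.61808054 -0.00383626  0.0823375 ]
t 9.85 shift [12.2 -0.4 11.3] rv [0.0009 0.261  0.0009] rows 1.4
[ 0.61805949 -0.00624874  0.07916385]
t 9.85 shift [16.  -0.4 12.7] rv [0.0008 0.4006 0.001 ] rows 2.1
```

View pics/s7c.png

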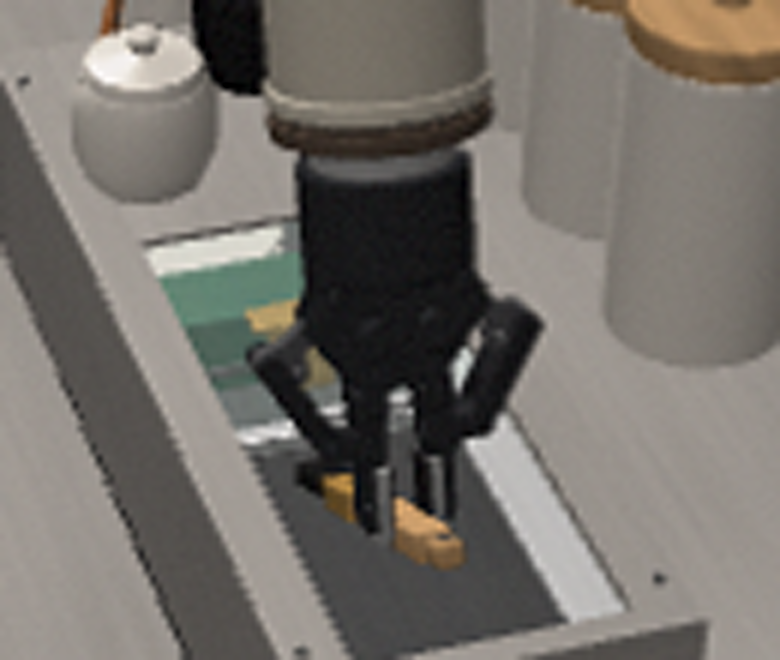

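View pics/t7c.png

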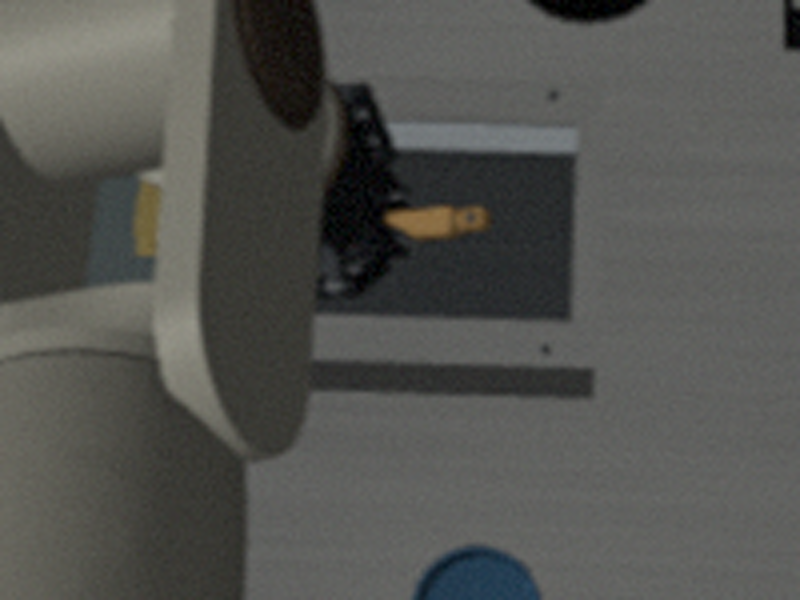

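Call:
carry_out(steps=[[[3,0,4,0,0.06,0],[6.3,0,7.7,0,0.12,0],[9.5,0,9.7,0,0.19,0],[12.2,-0.3,11.3,0,0.26,0],[14.2,-0.4,12,0,0.33,0],[16,-0.4,12.7,0.001,0.4,0.001],[16,-0.4,12.7,0.001,0.4,0.001],[16,-0.4,12.7,0.001,0.4,0.001]]])

```text
t: 10.95
position: [0.618, -0.0063, 0.0792]
eef_rot: [0.528, 0.522, -0.476, 0.471]
ft_force: [-0.3, 0.4, -0.8]
gripper_width: 0.0162
```

Run:
```python
from g import *
now(); 
go(*pose(W(0,-4,.079),89.5,2))
d=snap('side','s8'); crop('s8','s8c',290,130,420,240,6)
d=snap('top','t8'); crop('t8','t8c',170,140,370,290,4)
```

```text
tip [0.6194 0.1391 0.0717] butt [ 0.6174 -0.0703  0.0868] pitch down 4.12 az 89.46 F [-0.3  0.4 -0.8] qd 0.013 t 10.95
t 10.95 shift [-1.5  0.1 -4.1] rv [-0.0007  0.0369 -0.0003] rows 0.2
```

View pics/s8c.png

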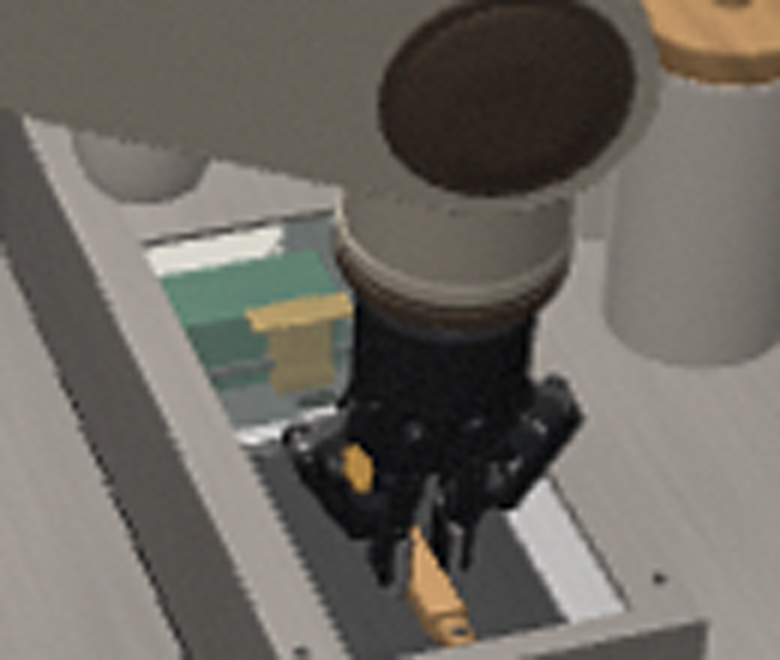

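View pics/t8c.png

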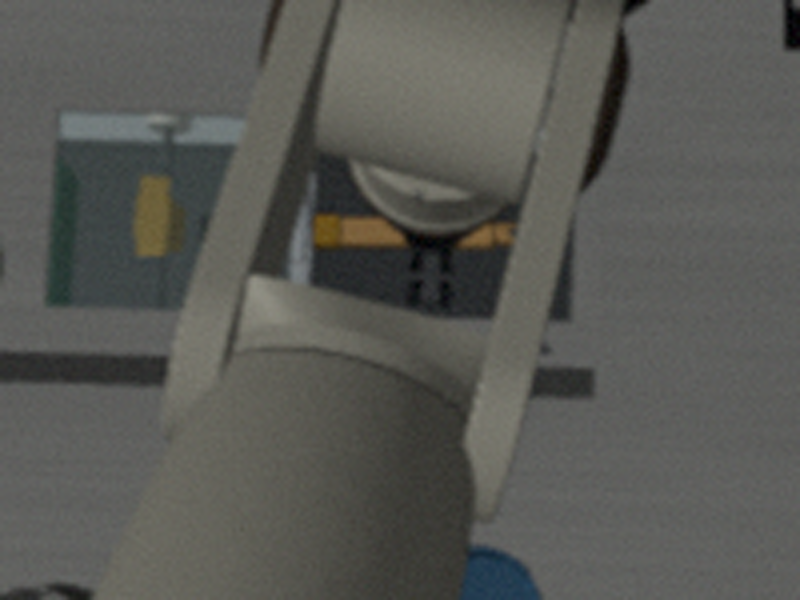

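Run:
```python
from g import *
crop('t8','t8d',195,175,235,210,18); crop('s8','s8d',325,175,360,205,20)
a=proj(load('t8'),[[.6194,.1391,.0717]]); b=proj(load('s8'),[[.6194,.1391,.0717]]); print((a-[195,175])*18,(b-[325,175])*20)
for y in(2,5,8): 
  P=[W(x,y,z) for x in(-13,13) for z in(.079,.063)]
  print(y,((proj(load('t8'),P)-[195,175])*18).round().tolist(),((proj(load('s8'),P)-[325,175])*20).round().tolist())
```

```text
[[464.12736552 410.90453657]] [[350.57308032 418.40421025]]
2 [[376.0, 486.0], [400.0, 513.0], [388.0, 307.0], [411.0, 335.0]] [[243.0, 353.0], [241.0, 442.0], [416.0, 321.0], [413.0, 410.0]]
5 [[355.0, 486.0], [379.0, 512.0], [367.0, 306.0], [390.0, 335.0]] [[236.0, 340.0], [235.0, 430.0], [409.0, 309.0], [407.0, 398.0]]
8 [[333.0, 485.0], [358.0, 511.0], [345.0, 305.0], [369.0, 334.0]] [[230.0, 328.0], [229.0, 417.0], [403.0, 297.0], [400.0, 386.0]]
```

View pics/t8d.png

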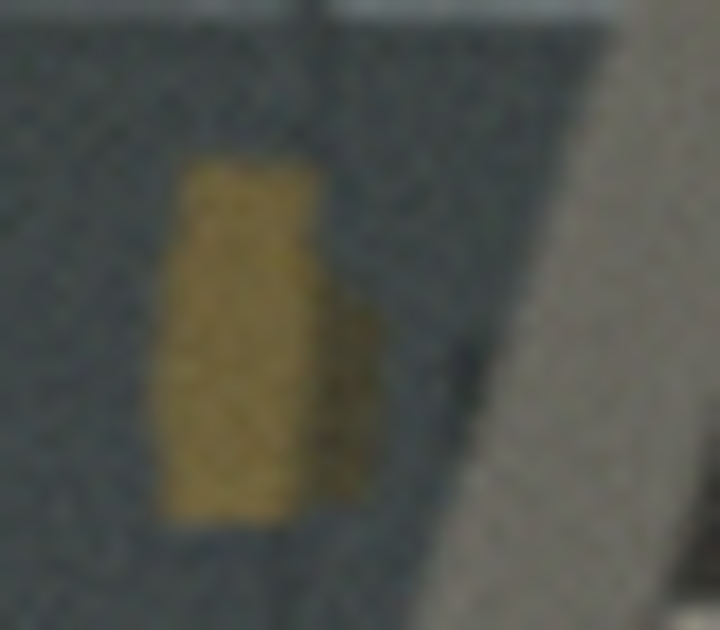

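View pics/s8d.png

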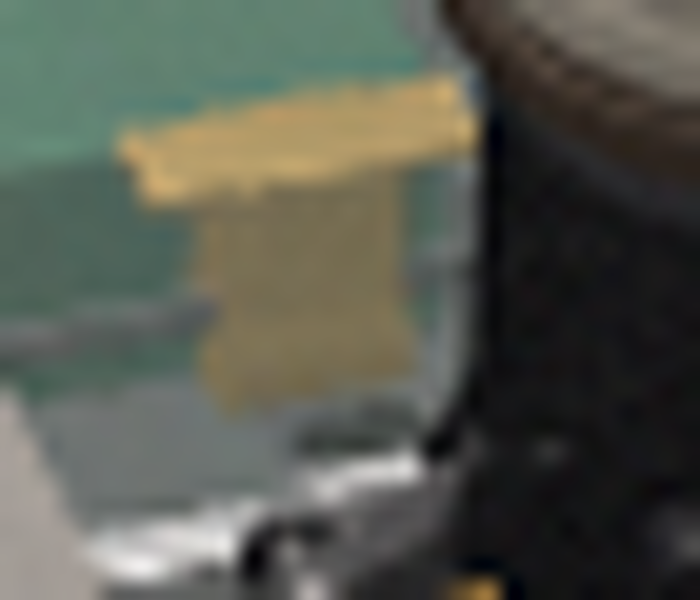

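Run:
```python
from g import *
now(); go(*pose(W(0,-5,.079),89.5,1.5)); go(*pose(W(0,-1,.079),89.5,1.5))
```

```text
tip [0.6192 0.1397 0.0718] butt [ 0.6174 -0.0697  0.0867] pitch down 4.09 az 89.51 F [-0.2 -0.  -2.2] qd 0.006 t 11.05
t 11.05 shift [-0.4  0.1 -2.3] rv [ 0.0002  0.0451 -0.0001] rows 0.2
t 11.05 shift [-0.   0.1 -6.3] rv [ 0.0002  0.0451 -0.0001] rows 0.2
```

Call:
carry_out(steps=[[[-0.4,0,-1,0,0.022,0],[-0.4,0,-2.3,0,0.045,0],[-0.2,0,-4.3,0,0.045,0],[0,0,-6.3,0,0.045,0],[0,0,-6.3,0,0.045,0],[0,0,-6.3,0,0.045,0],[0,0,-6.3,0,0.045,0]]])

```text
t: 11.92
position: [0.618, 0.0002, 0.0796]
eef_rot: [0.538, 0.533, -0.463, 0.459]
ft_force: [0.5, 0.4, -1.1]
gripper_width: 0.0161
```

Run:
```python
from g import *
now(); print(r.sense()['gripper_width'])
snap('side','s9'); snap('top','t9')
crop('t9','t9d',195,170,260,215,12); crop('s9','s9d',325,165,375,205,15)
crop('s9','s9e',240,90,420,290,3)
a=proj(load('t9'),[W(0,-1,.079)]);print((a-[195,170])*12,(proj(load('s9'),[W(0,-1,.079)])-[325,165])*15)
```

```text
tip [0.6193 0.1459 0.0789] butt [ 0.6174 -0.0641  0.0842] pitch down 1.45 az 89.48 F [ 0.5  0.4 -1.1] qd 0.001 t 11.93
0.0160836795409107
[[268.8605762 324.7433852]] [[251.82505578 411.65217043]]
```

View pics/t9d.png

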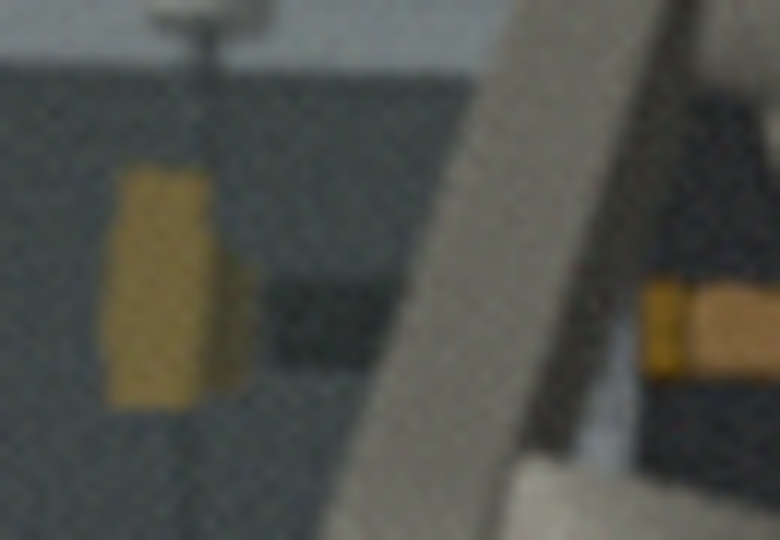

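View pics/s9d.png

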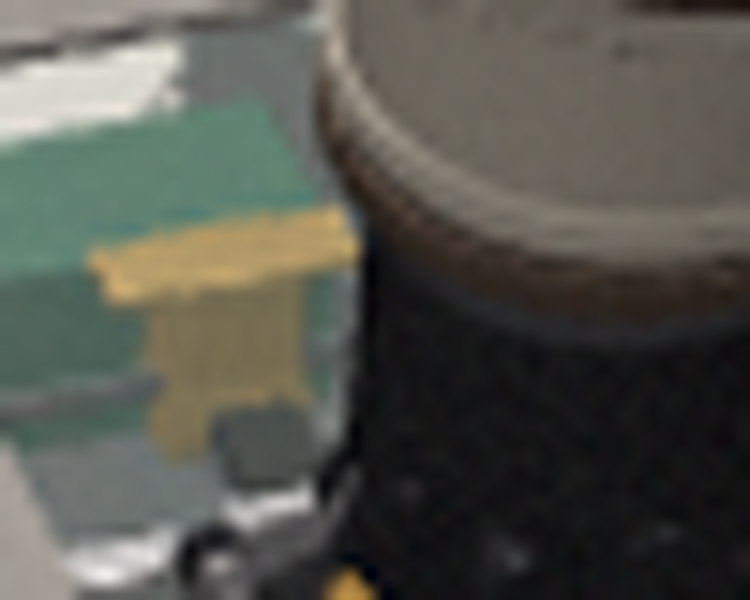

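View pics/s9e.png

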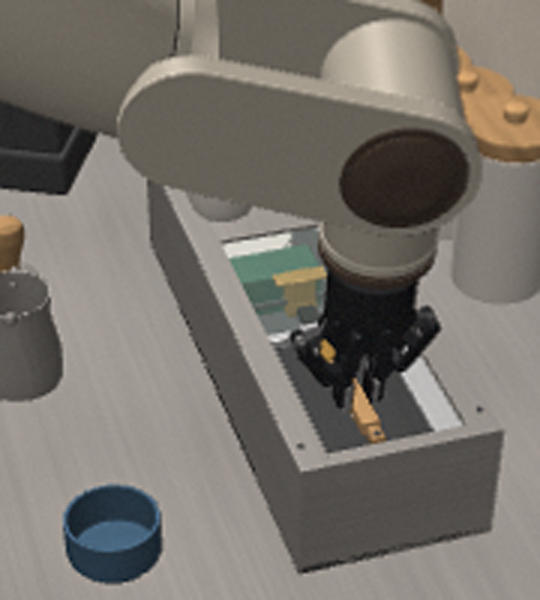

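View pics/t9.png

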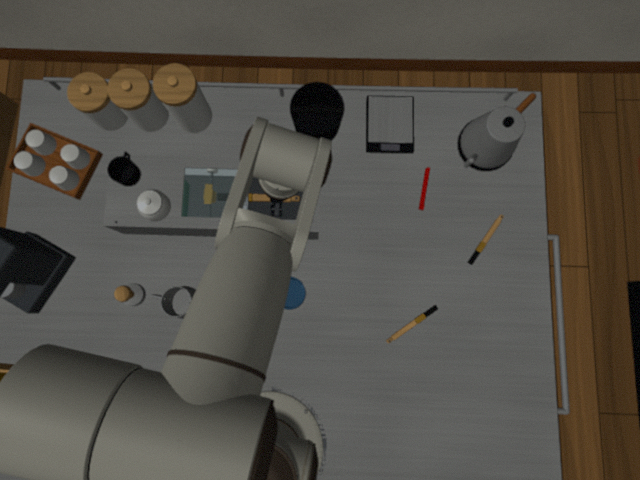

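```bash
python3 -c "
from g import *
now()
from cell import ticket
print(ticket.close_job()); now()"
```

```text
tip [0.6193 0.1459 0.0789] butt [ 0.6174 -0.0641  0.0842] pitch down 1.44 az 89.48 F [0.3 0.  0.3] qd 0.002 t 12.03
the job is handed in; nothing more can be done
None
the job is handed in; nothing more can be done
```

The job is done and handed in at about 12 s. I gripped the largest oak brush about 40 mm behind mid-length and dipped its tip about 17 mm below the pot's rim. I then slid it in through the gap at 27° and levelled it under the glass. It finished still held in the gripper.

Last checks before handing in:
- **Tip:** it sits at about (0.619, 0.146, 0.079) m. That is roughly 6 mm short of the bearing's near face, level with the oil point in height and centred on it sideways.
- **Brush:** it is pitched 1.4° tip-down and completely below the tier's top. By calculation it clears the panel strip and the tier edges, and both views looked clear.
- **Contact and motion:** the arm was still and the wrist force was below about 1 N, so nothing was being touched.
- **Other things:** the pot is upright and everything else I could see in the last pictures is where it stood.

- **Disagreement:** the two cameras differ by about 2–3 mm on where the bearing face is. The gap could therefore be anywhere from about 5 to 10 mm, still within the 15 mm allowed.
- **Not confirmed:** the job reports no verdict, and I could not read the arm's state after handing in. The hold during the final second is therefore not checked.

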